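# Find the jig plate's locating hole with the pin

## Robot

A 6-joint arm with a two-finger parallel gripper is mounted at the origin on the work surface. World frame = base frame: x ahead of the robot, y to its left, z up, the work surface at z = 0. Lengths are in m, angles in rad, forces in N, time in s.
With the tool pointing down it reaches from about 0.35 to 0.975 m from the base axis. Payload 17.4 kg.
Tool frame: the origin (TCP) lies at the very end of the fingers, on their centre line; the grasp point (between the pads) lies 19 mm behind it; z points along the fingers, y is the direction in which the jaws open and shut (so a half turn about z gives the same grasp; the last joint's range is limited). The gripper opens to 85 mm and grips with 20 to 120 N. Pads are 22 mm wide; open, the fingers measure 114 mm over their backs; the gripper's body (76 mm by 85 mm) begins 54 mm behind the grasp point. The pads swing forward as they close: fully open they stand 13 mm farther back than shut.
Start: joints at [1.165, 0.116, 1.442, -0, 1.584, -0.038], TCP at [0.243, 0.63, 0.231] pointing down, gripper open.
Joint ranges: [-2.83, 2.83], [-0.83, 2.19], [0.07, 2.5], [-1.14, 4.28], [0.01, 3], [-2.97, 2.97]. Speed limits (rad/s): [1.89, 1.89, 2.22, 3.14, 3.14, 3.14].

## Interface

Orientations are given as a unit quaternion [w, x, y, z].
In Python, from bench import * gives the robot as it stands.
- The arm moves only by the shell command python3 -m crank 'ROWS' [FORCE]. ROWS is JSON, a list of rows, each an object with "linear": the shift along the world's x, y, z in cm, a list of three; "twist": the turn about the world's z in degrees; "grip": the opening, from -1 (shut) to 1 (fully open), so that 0 is half open. A call has 1 to 12 rows; each row is the pose to reach, as a shift and turn from the pose measured when the call began; what a row does not reach only later rows make up. A row lasts 1/8 s, in which the tool goes at most 62.5 mm and 10.7 degrees, less where a joint would pass 70% of its speed; a pose out of reach is approached as far as the arm can. A call with a gripper value outside its range is refused whole. The fingers move at their own pace and stop on an object; FORCE is the grip in N (left out, the last holds). Time passes only in rows, so rows that repeat a pose let the fingers close. It gives the time, the measured TCP pose, the force and the opening at its end, in the units of the state.
- observe(): the state, without advancing time (a new reading comes with each control period).
- snapshot(name): name is "side" or "top" or "wrist"; returns a dict with "image" (420x560x3 uint8, red, green, blue), "depth" (420x560 float32, m along the optical axis (not along the pixel's ray), 0 where there is no reading), "vfov" (degrees; the focal length in pixels is half the picture's height over the tangent of half this angle, whatever the lens; pixels are square), "cx", "cy" (the principal point, pixels), "camera_from_world" (4x4, takes a point from world to camera coordinates). Camera axes: x right, y up, looking along -z (the intrinsics and any distortion apply to the point x, -y, -z); pixel columns grow to the right and rows downward; lengths in m; the calibration is good to about 2 mm. A picture is of the moment at which its call begins.
- hand_in(): hands the job in, once; it reports no verdict.
Trained networks look in a picture, given as the dict that the camera call returned (one of the last four; its "shot" number tells which), for a name from the list of things; names that differ only in an ending like _2 or _b are one class to them, and where a whole thing is asked for, a point or a joint stands for the part that bears it (a point fixed in the world has none). Each returns a list of dicts, best first, with "p" (0 to 1); they miss things now and then, are a little off and sometimes report something else, mostly with a low value. They report only what shows in the picture. A call takes as long as a camera call. They do not tell look-alikes from the thing itself.
- boxes_of(picture, target): "point" ([row, column] in pixels, amid what is visible of it).
- regions_of(picture, target): "region" (420x560 bool, what is visible of it) and "point" ([row, column] in pixels, amid what is visible of it).
- place_of(picture, target): "point" ([row, column] in pixels: a listed point, or the origin of a listed thing).
The state is a dict: "t": time; "joint_pos": joint angles; "dq": joint speeds; "joint_efforts": joint torques, N m; "position": TCP position; "ee_rot": TCP orientation; "ft_force": force on the tool from outside, world axes, zero at the start; "torque": the same for the moment, N m; "gripper_width": finger opening in m.
Only numpy, scipy, OpenCV 4.12 (cv2) and the standard library are available. Lean on these libraries where they do the work, as an engineer would, in place of code of your own. Each camera call takes 0.05 s, during which the arm holds its last target.

## Task

On the fitting-assembly jig, set the locating pin: take the pin with the plain round barrel out of the wooden holder, put its tip on the middle line of the jig's sliding plate beside the hole, and slide it along, pressing lightly (never more than about 40 N on the jig), until it drops into the plate's blind hole. Leave it standing there upright and fully home, collar down on the plate, and let go; do not disturb the other pins or anything else lying about.

Things in the scene. Friction and masses are not known exactly. Their poses are not given: they have to be found in the camera images.
- bed: the jig: grey bed 300 x 110 mm fixed to the table; origin at the middle of its underside, on the table; x along its length, y across, z up. In it lies a dark steel sliding plate, 180 x 74 mm, its flat top 40 mm above the origin, clamped at an unknown place along the bed; it does not give when pushed. Four screw heads 4 mm high, 24 mm either side of the middle line, are the highest things on it.
- line_start (a point): point on the plate's top face, on the bed's middle line (y = 0), at x = -45 mm of the bed, 40 mm above its underside. The plate's one blind hole (unmarked, vertical, sharp-edged, 13.8 mm across, 23 mm deep) is centred on the straight line from here to line_end, between 12 and 78 mm along it. The face is flat and solid elsewhere on that line. Jig and pin are hard steel: force builds up quickly.
- line_end (a point): the other end of that line, on the plate's top face at x = +45 mm of the bed, 90 mm from line_start. The hole is never at either end.
- holder: the wooden holder block, 220 x 50 x 30 mm, fixed to the table; origin at the middle of its underside, x along its length. Three holes 14 mm across, 24 mm deep, on its middle line at x = -75, 0 and +75 mm; each holds a pin, in any order, standing upright with its collar on the holder's top.
- pin_barrel (a point): the steel locating pin to be set, 0.1 to 0.2 kg: the middle of its plain round barrel (22 mm across, 45 mm long), to be gripped from above; 46 mm above the tip; z up the pin's axis. From the tip up: blunt cone nose (7 mm across at the flat tip, 12 mm across 4 mm up), 12 mm shank up to 18 mm, collar 28 mm across from 18 to 23 mm, barrel from 23 to 68 mm.
- pin_tip (a point): the centre of the locating pin's flat tip, on its axis, 46 mm below pin_barrel; it is 18 mm below the plate's top when the collar sits on the plate.
- square_pin: another steel pin in the holder, with a square head 26 x 26 x 30 mm, not to be taken; origin at its tip, 53 mm long, its shank 18 mm down in the holder
- disc_pin: another steel pin in the holder, with a disc head 36 mm across and 10 mm thick on a 12 mm stem, not to be taken; origin at its tip, 49 mm long
- elbow: loose black pipe elbow with two blue nuts, about 80 x 80 x 44 mm; origin under its corner; leave alone
- nut: loose blue ring nut, 52 mm across, 26 mm high, lying flat; origin at the centre of its underside; leave alone
- coupling: loose blue and black straight coupling, 48 mm across, 90 mm high, standing; origin at the centre of its underside; leave alone
- cap: loose black end cap, 42 mm across, 42 mm high, standing; origin at the centre of its underside; leave alone
- screwdriver: loose black-handled screwdriver lying on the table beyond the jig; leave alone
Not all that is in view belongs to the job. What is shaped like the part that bears pin_barrel but purple is not meant.

How it is judged:
On the way, in this order (a step that is already met when the one before it is completed fails the run):
1. the pin's tip rests on the plate's face beside the hole, under light pressure, pin upright (x of pin_tip in the frame of bed between -0.055 and 0.055 m and y of pin_tip in the frame of bed between -0.012 and 0.012 m and contact force between pin and bed above 0.5 N and z of pin_tip in the frame of bed between 0.038 and 0.043 m and angle between pin's own z axis and vertical below 0.2 rad), for 0.2 s.
2. the pin is in the hole, fully home (x of pin_tip in the frame of bed between -0.055 and 0.055 m and y of pin_tip in the frame of bed between -0.012 and 0.012 m and z of pin_tip in the frame of bed below 0.024 m and angle between pin's own z axis and vertical below 0.08 rad), for 0.2 s.
At the end, for the whole second after the job is handed in: The locating pin stands at rest in the plate's hole: its tip at least 16 mm below the plate's top (18 is fully home), within 0.08 rad of upright, within 55 mm of the bed's middle along it and 12 mm across it, released (all of step 2 and linear speed of pin below 0.01 m/s); the robot touches nothing.
It fails at once if the pin pressed on the jig with more than 40 N (contact force between pin and bed above 40 N).
It fails at once if the arm or fingers pushed on the jig with more than 40 N (contact force between any of the fingers, the arm and bed above 40 N).
It fails at once if another pin moved by more than 20 mm (distance of any of square_pin, disc_pin from where it was at the start of the episode above 0.02 m).
It fails at once if a fitting or the screwdriver moved by more than 20 mm (distance of any of elbow, nut, coupling, cap, screwdriver from where it was at the start of the episode above 0.02 m).
It also fails if it takes over 64 s, if anything falls off the work surface, if the arm or the gripper's body presses on something with over 40 N, if the wrist force passes 120 N, or if a joint passes its speed limit or range.

## Working session

There is one attempt and no reset: what is moved stays moved. The work goes in short steps, Python scripts to look and compute and a shell command to move; the robot and the scene stay as the last step left them, time stands still between calls to the robot, and variables do not carry over. Pictures are saved under pics/ and viewed, and the job is handed in when it is done.

```bash
ls; mkdir -p pics; cat > h.py <<'E'
from bench import *
import numpy as np, cv2
def save(p,name): cv2.imwrite('pics/'+name+'.png',p['image'][:,:,::-1])
def f(p): return p['image'].shape[0]/2/np.tan(np.radians(p['vfov'])/2)
def ray(p,rc):
    F=f(p); d=np.array([(rc[1]-p['cx'])/F,-(rc[0]-p['cy'])/F,-1.])
    M=np.linalg.inv(p['camera_from_world']); return M[:3,3],M[:3,:3]@d
def at_z(p,rc,z):
    o,d=ray(p,rc); return o+d*(z-o[2])/d[2]
def at_depth(p,rc,dep=None):
    o,d=ray(p,rc)
    if dep is None: dep=p['depth'][int(round(rc[0])),int(round(rc[1]))]
    return o+d*dep
def proj(p,P):
    c=p['camera_from_world']@np.append(P,1); F=f(p)
    return np.array([p['cy']-F*c[1]/-c[2], p['cx']+F*c[0]/-c[2]])
E
python3 - <<'E'
from h import *
s=observe(); print({k:np.round(v,3) for k,v in s.items()})
for n in ['side','top','wrist']:
    p=snapshot(n); save(p,n+'0')
    print(n,[k for k in p],p['vfov'],p['cx'],p['cy'],np.linalg.inv(p['camera_from_world'])[:3,3])
    for t in ['pin_barrel','pin_tip','line_start','line_end','holder','bed','square_pin','disc_pin']:
        for r in place_of(p,t)[:3]: 
            print(t,np.round(r['p'],2),np.round(r['point'],1), np.round(at_depth(p,r['point']),3) if 0<=r['point'][0]<419 and 0<=r['point'][1]<559 else '')
E
```

```text
pics
{'t': np.float64(0.0), 'joint_pos': array([ 1.165,  0.116,  1.442,  0.   ,  1.584, -0.038]), 'dq': array([ 0.001,  0.   ,  0.001, -0.   , -0.   ,  0.001]), 'joint_efforts': array([ 1.0000e-03, -7.3198e+01, -6.3249e+01,  0.0000e+00,  6.0000e-03,
       -0.0000e+00]), 'position': array([0.243, 0.63 , 0.231]), 'ee_rot': array([-0.   ,  0.183,  0.983, -0.001]), 'ft_force': array([ 0.576,  0.127, -0.519]), 'torque': array([-0.058, -0.016,  0.025]), 'gripper_width': np.float64(0.085)}
side ['image', 'depth', 'vfov', 'cx', 'cy', 'camera_from_world', 'shot'] 56.3023350108123 270.34730812174627 218.66664536753868 [ 0.34630954 -0.47790645  0.5710074 ]
pin_barrel 0.78 [312.6 268.8] [ 0.474 -0.206  0.075]
pin_barrel 0.72 [311.5 205.2] [ 0.392 -0.159  0.06 ]
pin_barrel 0.6 [373.3 254.4] [ 0.423 -0.276  0.067]
pin_tip 0.88 [327.3 264.2] [ 0.468 -0.204  0.036]
pin_tip 0.81 [325.6 207.8] [ 0.392 -0.161  0.023]
pin_tip 0.73 [384.1 256.2] [ 0.425 -0.277  0.031]
line_start 0.62 [168.8 253.8] [0.594 0.149 0.042]
line_end 0.65 [177.7 208.9] [0.496 0.158 0.042]
line_end 0.5 [191.9 344.3] [0.756 0.033
[... 477 characters left out ...]
.6 [280.  327.4] [ 0.404 -0.147  0.067]
pin_barrel 0.48 [248.  345.7] [ 0.473 -0.187  0.081]
pin_tip 0.71 [283.2 321.3] [ 0.386 -0.013  0.946]
pin_tip 0.69 [268.7 374.6] [ 0.429 -0.254  0.059]
pin_tip 0.44 [251.9 345.2] [ 0.465 -0.188  0.069]
line_start 0.66 [202.9 199.7] [0.582 0.144 0.039]
line_end 0.58 [241.3 194.4] [0.492 0.153 0.036]
holder 0.87 [221.  338.8] [ 0.538 -0.179  0.051]
bed 0.71 [227.6 201.9] [0.524 0.137 0.037]
square_pin 0.62 [222.5 340.6] [ 0.535 -0.184  0.046]
disc_pin 0.73 [189.1 338.4] [ 0.611 -0.179  0.06 ]
wrist ['image', 'depth', 'vfov', 'cx', 'cy', 'camera_from_world', 'shot'] 63.32460364181152 279.73103399432665 209.3266755192441 [0.17706005 0.65468709 0.37386371]
```

View pics/side0.png

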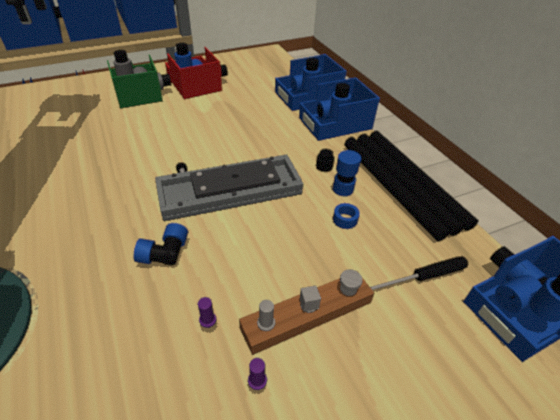

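View pics/top0.png

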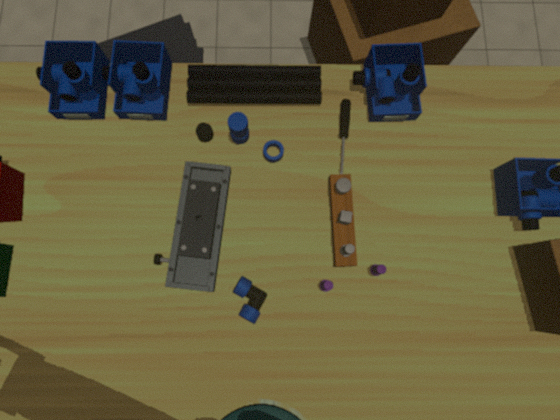

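```bash
python3 - <<'E'
import cv2
a=cv2.imread('pics/side0.png')[270:400,180:370]; cv2.imwrite('pics/crop1.png',cv2.resize(a,None,fx=4,fy=4,interpolation=2))
a=cv2.imread('pics/top0.png')[170:300,310:400]; cv2.imwrite('pics/crop2.png',cv2.resize(a,None,fx=4,fy=4,interpolation=2))
E
```

```text
(no output)
```

View pics/crop1.png

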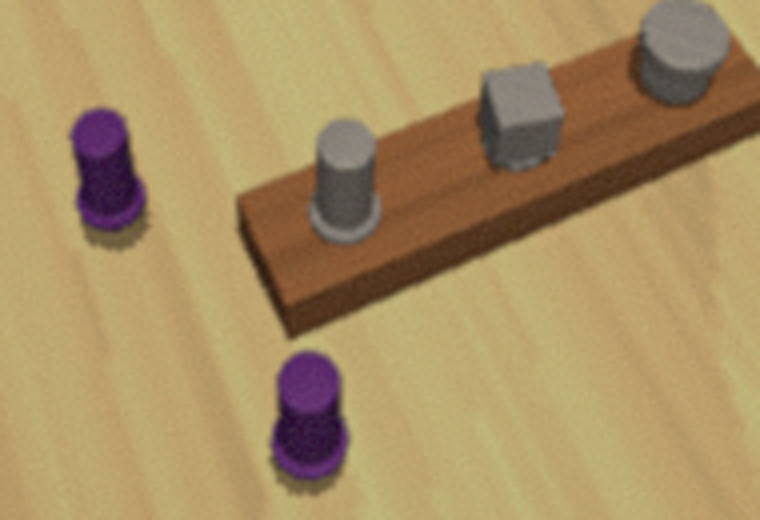

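View pics/crop2.png

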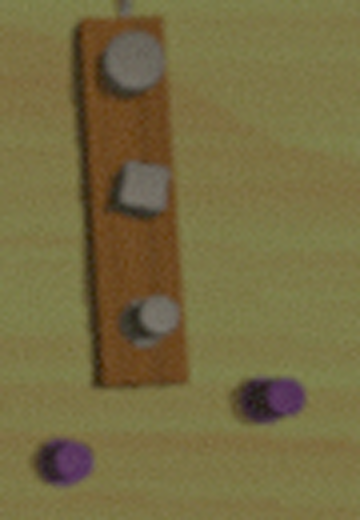

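Look-alikes for the pin are the grey plain barrel in the holder (side 312,268; top 248,346) and two purple pins on the table (side 311,205 and 373,254). The crops show the grey one with a round barrel and collar, so I choose that. The square head is at side 298,310 and the disc head at 282,349. Next I measure the poses.

```bash
python3 - <<'E'
from h import *
for n in ['top','side']:
    p=snapshot(n); D=p['depth']; F=f(p)
    M=np.linalg.inv(p['camera_from_world'])
    r,c=np.mgrid[0:420,0:560]
    d=np.stack([(c-p['cx'])/F,-(r-p['cy'])/F,-np.ones_like(D)],-1)
    W=M[:3,3]+(d*D[...,None])@M[:3,:3].T
    tbl=(np.abs(W[...,2])<.03)&(D>0)&(W[...,0]<.9)&(W[...,0]>.3)&(abs(W[...,1])<.3)
    print(n,'median low z',np.median(W[...,2][tbl]))
    for t in ['bed','holder','pin_barrel','square_pin','disc_pin','elbow','coupling','screwdriver']:
        for R in regions_of(p,t)[:3]:
            m=R['region']&(D>0); w=W[m]
            if len(w)<5: continue
            print(t,round(R['p'],2),np.round(R['point']),len(w),'z pct',np.round(np.percentile(w[:,2],[5,50,95]),3),'mean',np.round(w.mean(0),3))
            if t in('bed','holder'):
                rect=cv2.minAreaRect((w[:,:2]*1000).astype(np.float32)); print('  rect',np.round(rect[0],1),np.round(rect[1],1),round(rect[2],2), np.round(cv2.boxPoints(rect)).tolist())
            if t=='pin_barrel':
                hi=w[w[:,2]>np.percentile(w[:,2],90)-.006]; print('  top',np.round(hi.mean(0),4),len(hi), p['image'][m].mean(0))
E
```

```text
top median low z -0.00014819857527870184
bed 0.75 [230. 197.] 6033 z pct [0.013 0.033 0.042] mean [0.527 0.148 0.031]
  rect [535.6 163.9] [143.3 299.4] 83.63 [[379.0, 109.0], [676.0, 76.0], [692.0, 219.0], [395.0, 252.0]]
bed 0.72 [146. 274.] 303 z pct [0.    0.024 0.027] mean [ 0.72  -0.026  0.019]
  rect [724.4 -25.9] [59.6 49.8] 0.45 [[694.0, -1.0], [695.0, -51.0], [754.0, -51.0], [754.0, -1.0]]
holder 0.7 [224. 338.] 1682 z pct [0.005 0.029 0.032] mean [ 0.538 -0.189  0.027]
  rect [ 552.4 -196. ] [229.5  60.3] 2.21 [[437.0, -170.0], [439.0, -231.0], [668.0, -222.0], [666.0, -161.0]]
pin_barrel 0.63 [248. 345.] 141 z pct [0.033 0.076 0.081] mean [ 0.472 -0.191  0.063]
  top [ 0.473  -0.194   0.0796] 73 [90.5106383  83.77304965 71.11347518]
pin_barrel 0.5 [281. 324.] 111 z pct [0.021 0.065 0.069] mean [ 0.393 -0.143  0.053]
  top [ 0.3934 -0.1457  0.0672] 65 [76.32432432 50.89189189 72.66666667]
pin_barrel 0.48 [269. 375.] 158 z pct [0.021 0.063 0.069] mean [ 0.429 -0.262  0.05 ]
  top [ 0.429  -0.2652  0.067 ] 80 [72.17088608 51.71518987 64.87341772]
square_pin 0.61 [217. 344.] 
[... 1080 characters left out ...]
 pct [0.022 0.052 0.07 ] mean [ 0.394 -0.154  0.048]
  top [ 0.3941 -0.1506  0.0682] 158 [76.05936073 40.86986301 81.10273973]
pin_barrel 0.57 [375. 258.] 479 z pct [0.023 0.059 0.07 ] mean [ 0.428 -0.271  0.051]
  top [ 0.4293 -0.2684  0.0682] 218 [79.34864301 42.00626305 86.7223382 ]
square_pin 0.81 [297. 312.] 462 z pct [0.035 0.064 0.067] mean [ 0.546 -0.199  0.057]
disc_pin 0.9 [280. 350.] 436 z pct [0.035 0.061 0.063] mean [ 0.622 -0.195  0.057]
elbow 0.8 [247. 166.] 1494 z pct [0.008 0.035 0.046] mean [0.363 0.018 0.033]
coupling 0.7 [173. 346.] 896 z pct [0.011 0.064 0.092] mean [0.759 0.045 0.058]
screwdriver 0.98 [269. 436.] 889 z pct [0.008 0.022 0.027] mean [ 0.795 -0.212  0.021]
```

```bash
python3 -m crank '[{"linear":[6,-20,0],"twist":8,"grip":0.4},{"linear":[6,-20,0],"twist":8,"grip":0.4},{"linear":[6,-20,0],"twist":8,"grip":0.4},{"linear":[12,-42,0],"twist":16,"grip":0.4},{"linear":[12,-42,0],"twist":16,"grip":0.4},{"linear":[12,-42,0],"twist":16,"grip":0.4},{"linear":[18,-62,-2],"twist":22,"grip":0.4},{"linear":[18,-62,-2],"twist":22,"grip":0.4},{"linear":[18,-62,-2],"twist":22,"grip":0.4},{"linear":[23,-82.6,-3],"twist":22,"grip":0.4},{"linear":[23,-82.6,-3],"twist":22,"grip":0.4},{"linear":[23,-82.6,-3],"twist":22,"grip":0.4}]' 40
python3 -m crank '[{"linear":[0,0,0],"twist":0,"grip":0.4}]'
python3 - <<'E'
from h import *
s=observe(); print({k:np.round(v,4) for k,v in s.items()})
E
```

```text
t: 3.75
position: [0.4458, -0.0935, 0.2075]
ee_rot: [0.001, -0.008, 1.0, -0.0]
ft_force: [0.2, 0.3, 0.5]
gripper_width: 0.0595
t: 3.88
position: [0.4458, -0.0968, 0.207]
ee_rot: [0.0, -0.005, 1.0, -0.0]
ft_force: [-0.5, 1.0, -0.2]
gripper_width: 0.0598
{'t': np.float64(3.875), 'joint_pos': array([-2.6960e-01, -3.7020e-01,  1.9218e+00, -4.0000e-04,  1.5898e+00,
       -1.8511e+00]), 'dq': array([ 0.0415, -0.0317,  0.0092,  0.0178,  0.013 ,  0.0233]), 'joint_efforts': array([ -4.297 , -30.3842, -64.4821,  -0.4488,  -0.4547,  -1.2653]), 'position': array([ 0.4458, -0.0968,  0.207 ]), 'ee_rot': array([ 0.0e+00, -5.4e-03,  1.0e+00, -2.0e-04]), 'ft_force': array([-0.5068,  0.9932, -0.1892]), 'torque': array([ 0.0215,  0.05  , -0.001 ]), 'gripper_width': np.float64(0.0598)}
```

```bash
python3 -m crank '[{"linear":[1.4,-5,0],"twist":0,"grip":0.4},{"linear":[2.8,-9.9,-2],"twist":0,"grip":0.4},{"linear":[2.8,-9.9,-2],"twist":0,"grip":0.4},{"linear":[2.8,-9.9,-2],"twist":0,"grip":0.4}]' 40
python3 - <<'E'
from h import *
p=snapshot('wrist'); save(p,'w1'); print(np.linalg.inv(p['camera_from_world'])[:3])
D=p['depth']
for R in regions_of(p,'pin_barrel')[:3]:
    m=R['region']&(D>0); 
    rr,cc=np.nonzero(m); w=np.array([at_depth(p,(a,b)) for a,b in zip(rr,cc)])
    hi=w[w[:,2]>np.percentile(w[:,2],95)-.006]
    print(round(R['p'],2),R['point'],p['image'][m].mean(0),'top',np.round(hi.mean(0),4),'mid ext',np.round((hi.min(0)+hi.max(0))/2,4),hi.max(0)-hi.min(0))
print(observe()['position'])
E
```

```text
t: 4.38
position: [0.4738, -0.1951, 0.1872]
ee_rot: [0.0, -0.005, 1.0, -0.0]
ft_force: [-0.6, 0.5, -0.1]
gripper_width: 0.0598
[[-1.18737359e-02 -9.61250468e-01 -2.75420681e-01  4.03474853e-01]
 [ 9.99929504e-01 -1.14018153e-02 -3.31456086e-03 -1.96102125e-01]
 [ 4.58274448e-05 -2.75440621e-01  9.61318086e-01  3.29739094e-01]]
0.85 [99.8, 338.3] [102.18290441  45.97794118 108.48345588] top [ 0.3932 -0.1492  0.0678] mid ext [ 0.3933 -0.1488  0.0666] [0.02100499 0.02152898 0.00690474]
0.6 [195.1, 279.1] [80.08196721 71.15300546 64.57650273] top [ 0.4717 -0.1962  0.0798] mid ext [ 0.472  -0.1962  0.0785] [0.02087374 0.02079445 0.00724954]
0.57 [141.3, 195.3] [92.29274611 42.99913644 96.05958549] top [ 0.4283 -0.2666  0.0677] mid ext [ 0.4284 -0.2671  0.0664] [0.02032814 0.02152194 0.00679676]
[ 0.47395279 -0.19475745  0.18770336]
```

View pics/w1.png

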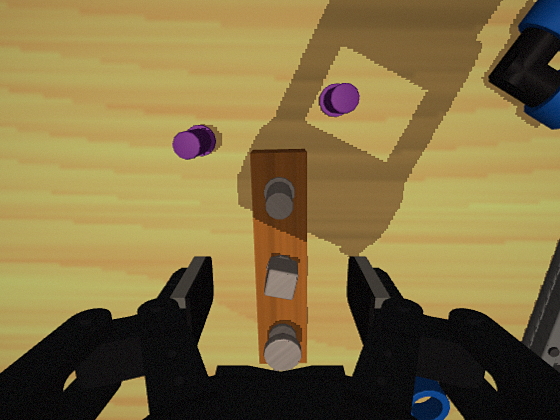

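The wrist view shows the grey pin at (195,279), centred between the fingers at columns 211 and 348. The purple ones are at (100,338) and (141,195). I'll descend and grasp.

```bash
python3 -m crank '[{"linear":[-0.15,-0.1,-5],"twist":0,"grip":0.3},{"linear":[-0.15,-0.1,-10],"twist":0,"grip":0.2},{"linear":[-0.15,-0.1,-13],"twist":0,"grip":0.2},{"linear":[-0.15,-0.1,-14.5],"twist":0,"grip":0.2},{"linear":[-0.15,-0.1,-14.5],"twist":0,"grip":0.2},{"linear":[-0.15,-0.1,-14.5],"twist":0,"grip":0.2}]' 50
python3 -m crank '[{"linear":[0,0,0],"twist":0,"grip":-0.3},{"linear":[0,0,0],"twist":0,"grip":-0.8},{"linear":[0,0,0],"twist":0,"grip":-1},{"linear":[0,0,0],"twist":0,"grip":-1},{"linear":[0,0,0],"twist":0,"grip":-1},{"linear":[0,0,0],"twist":0,"grip":-1}]' 50
```

```text
t: 5.22
position: [0.4732, -0.1959, 0.0444]
ee_rot: [0.002, -0.006, 1.0, -0.001]
ft_force: [-0.4, 0.6, -0.6]
gripper_width: 0.0515
t: 5.98
position: [0.4738, -0.1961, 0.0456]
ee_rot: [0.002, -0.006, 1.0, -0.001]
ft_force: [-2.5, 1.0, 8.2]
gripper_width: 0.0209
```

```bash
python3 -m crank '[{"linear":[0,0,1],"twist":0,"grip":-1},{"linear":[0,0,3],"twist":0,"grip":-1},{"linear":[0,0,6],"twist":0,"grip":-1},{"linear":[0,0,10],"twist":0,"grip":-1},{"linear":[0,0,13],"twist":0,"grip":-1},{"linear":[0,0,13],"twist":0,"grip":-1},{"linear":[0,0,13],"twist":0,"grip":-1}]' 50
python3 - <<'E'
from h import *
p=snapshot('side'); save(p,'s1')
q=snapshot('wrist'); save(q,'w2')
s=observe();print(s['position'],s['ee_rot'],s['ft_force'])
a=p['image'][:,:,::-1]
c=proj(p,s['position']); print('tcp px',c); r0,c0=int(c[0]),int(c[1])
cv2.imwrite('pics/s1c.png',cv2.resize(a[r0-60:r0+60,c0-70:c0+70],None,fx=5,fy=5,interpolation=2))
for t in ['pin_tip','pin_barrel']:
  for r in place_of(p,t)[:3]: print(t,r['p'],r['point'])
E
```

```text
t: 6.85
position: [0.4736, -0.196, 0.1754]
ee_rot: [0.002, -0.006, 1.0, -0.001]
ft_force: [0.5, 0.5, -2.5]
gripper_width: 0.0206
[ 0.47338314 -0.19592533  0.17465146] [ 1.59503363e-03 -6.13942640e-03  9.99979577e-01 -7.80669100e-04] [-0.35364005  0.3761028  -2.02747704]
tcp px [264.82641464 266.52825842]
pin_tip 0.78 [279.5, 261.9]
pin_tip 0.78 [384.6, 257.3]
pin_tip 0.59 [322.9, 206.3]
pin_barrel 0.76 [309.0, 207.2]
pin_barrel 0.69 [373.8, 255.5]
pin_barrel 0.51 [257.1, 270.7]
```

View pics/s1c.png

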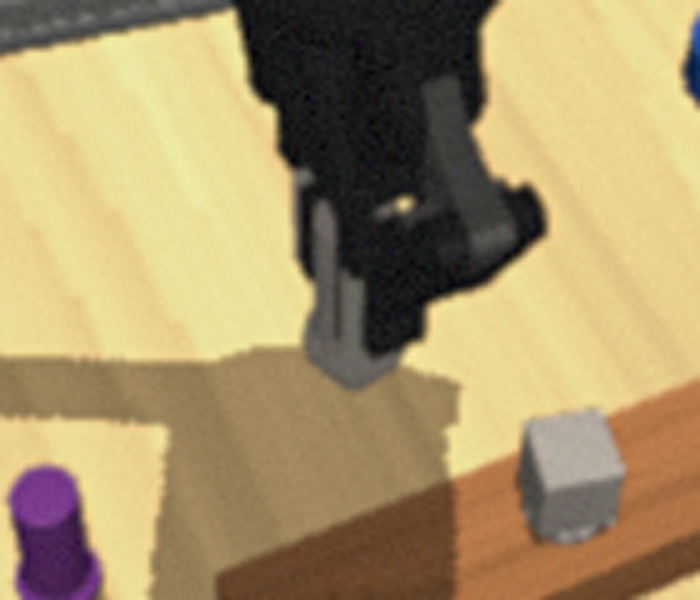

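View pics/w2.png

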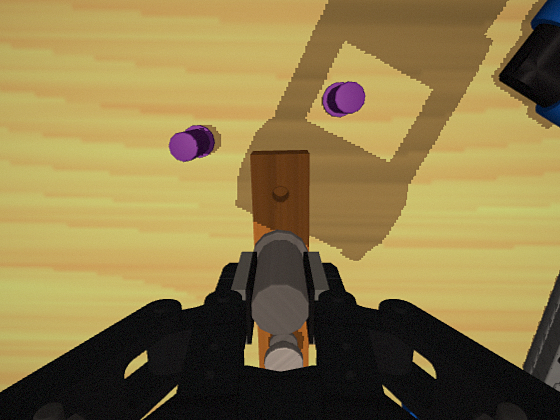

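```bash
python3 - <<'E'
from h import *
p=snapshot('side'); 
s=observe();P=s['position']
for dz in [.02,.025,.03,.034,.04]: print(dz,proj(p,P-[0,0,dz]))
E
```

```text
0.02 [274.20633345 266.47431147]
0.025 [276.49288896 266.429787  ]
0.03 [278.74820921 266.38587076]
0.034 [280.53040377 266.35116736]
0.04 [283.16766951 266.29981377]
```

```bash
python3 -m crank '[{"linear":[3,6,2],"twist":-2,"grip":-1},{"linear":[6,12,2],"twist":-4,"grip":-1},{"linear":[9,18,3],"twist":-7,"grip":-1},{"linear":[12,24,4],"twist":-7,"grip":-1},{"linear":[14.5,30,4],"twist":-7,"grip":-1},{"linear":[16.6,34.6,4],"twist":-7,"grip":-1},{"linear":[16.6,34.6,4],"twist":-7,"grip":-1},{"linear":[16.6,34.6,4],"twist":-7,"grip":-1},{"linear":[16.6,34.6,4],"twist":-7,"grip":-1},{"linear":[16.6,34.6,4],"twist":-7,"grip":-1}]' 50
python3 - <<'E'
from h import *
p=snapshot('wrist'); save(p,'w3')
np.savez('w3.npz',**{k:p[k] for k in ['image','depth','vfov','cx','cy','camera_from_world']})
for t in ['bed','line_start','line_end']:
  for r in place_of(p,t)[:2]: print(t,round(r['p'],2),r['point'],at_z(p,r['point'],0 if t=='bed' else .04))
E
```

```text
t: 8.35
position: [0.6393, 0.1487, 0.2151]
ee_rot: [0.002, 0.056, 0.998, -0.001]
ft_force: [0.1, -0.1, -0.9]
gripper_width: 0.0206
bed 0.82 [75.2, 266.1] [0.53447434 0.14631796 0.        ]
line_start 0.57 [119.6, 268.3] [0.57569127 0.14489212 0.04      ]
line_end 0.84 [12.8, 265.1] [0.49011321 0.15251311 0.04      ]
line_end 0.27 [122.3, 266.1] [0.57781586 0.14263367 0.04      ]
```

View pics/w3.png

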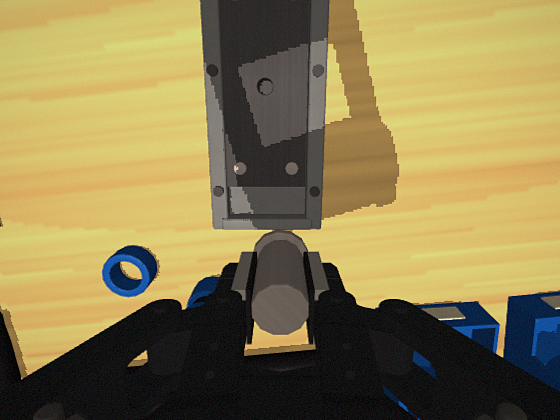

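```bash
python3 - <<'E'
from h import *
p=dict(np.load('w3.npz')); 
im=p['image'][:,:,::-1]; c=im[40:210,190:345]; cv2.imwrite('pics/w3c.png',cv2.resize(cv2.convertScaleAbs(c,alpha=1.6),None,fx=3.5,fy=3.5,interpolation=2))
for n,rc in dict(hole=(87,266),sL=(169,240),sR=(168,291),rL1=(71,212),rR1=(71,318),rL2=(191,219),rR2=(191,314.5)).items():
    d=p['depth']; r,cc=int(rc[0]),int(rc[1]); z=np.median(d[r-6:r+7,cc-6:cc+7][d[r-6:r+7,cc-6:cc+7]>0])
    print(n,at_depth(p,rc,z), at_z(p,rc,.04))
E
```

```text
hole [0.54644448 0.1454589  0.01733454] [0.54794315 0.14619549 0.04      ]
sL [0.61672492 0.11364311 0.04378868] [0.61730215 0.11312532 0.04      ]
sR [0.62106192 0.16075758 0.04339922] [0.62162612 0.16080353 0.04      ]
rL1 [0.52908345 0.10020764 0.03450911] [0.52976099 0.10116494 0.04      ]
rR1 [0.53940938 0.19329634 0.03440833] [0.53992041 0.19265966 0.04      ]
rL2 [0.63737776 0.08884822 0.03380101] [0.63606689 0.09014417 0.04      ]
rR2 [0.64758478 0.18136342 0.03387131] [0.64609518 0.18089276 0.04      ]
```

View pics/w3c.png

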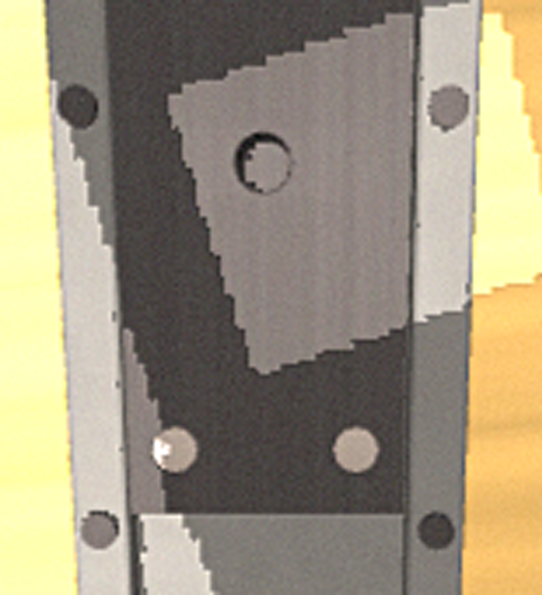

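The crop shows the hole clearly at full-frame (87,265), on the middle line between the screw heads at (169,240) and (168,291). The hole's world position is about (0.548, 0.1455). I'll touch down about 16 mm on the +x side of it.

```bash
python3 -m crank '[{"linear":[-4,-0.3,-3],"twist":0,"grip":-1},{"linear":[-7.5,-0.5,-7],"twist":0,"grip":-1},{"linear":[-7.5,-0.5,-11],"twist":0,"grip":-1},{"linear":[-7.5,-0.5,-12.5],"twist":0,"grip":-1},{"linear":[-7.5,-0.5,-12.5],"twist":0,"grip":-1},{"linear":[-7.5,-0.5,-12.5],"twist":0,"grip":-1},{"linear":[-7.5,-0.5,-12.5],"twist":0,"grip":-1}]' 50
python3 - <<'E'
from h import *
p=snapshot('side'); save(p,'s2'); w=snapshot('wrist'); save(w,'w4')
s=observe();print(s['position'],s['ee_rot'],s['ft_force'])
c=proj(p,s['position']); r0,c0=int(c[0]),int(c[1]); print(c,proj(p,[.548,.1455,.04]))
cv2.imwrite('pics/s2c.png',cv2.resize(p['image'][r0-50:r0+50,c0-65:c0+65,::-1],None,fx=5,fy=5,interpolation=2))
E
```

```text
t: 9.43
position: [0.5652, 0.1445, 0.0915]
ee_rot: [0.003, 0.055, 0.998, -0.001]
ft_force: [-0.2, 0.5, -1.5]
gripper_width: 0.0207
[0.56489746 0.14450756 0.09091788] [ 2.36640771e-03  5.52902880e-02  9.98467215e-01 -7.77584622e-04] [ 0.41306415 -0.56975421 -1.57830376]
[154.70373869 241.04677744] [175.84315782 234.26047016]
```

View pics/s2c.png

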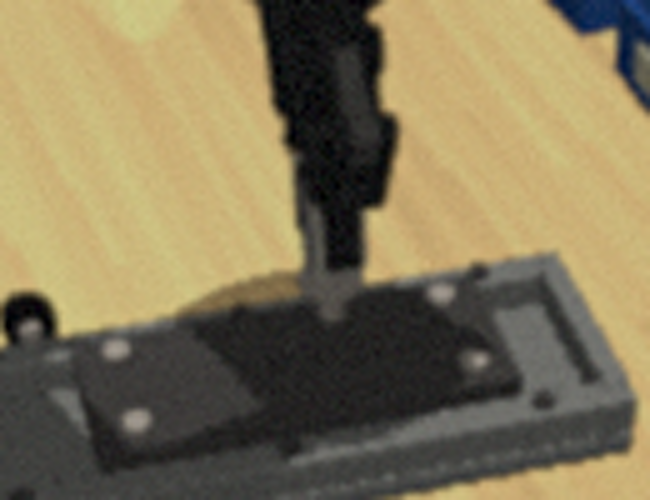

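View pics/w4.png

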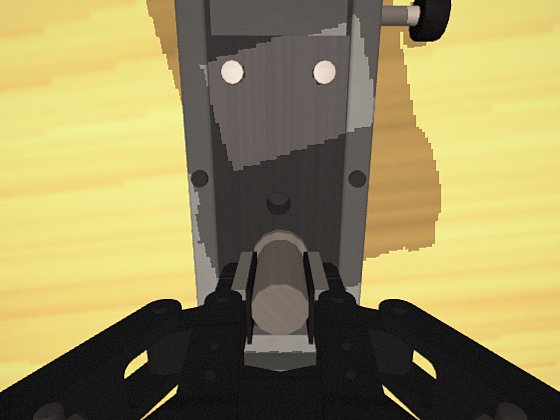

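```bash
python3 - <<'E'
from h import *
w=snapshot('wrist'); s=observe(); P=s['position']
cv2.imwrite('pics/w4c.png',cv2.resize(w['image'][160:300,220:340,::-1],None,fx=5,fy=4,interpolation=2))
print(P,'hole',at_z(w,(203,278.3),.04),'screws',at_z(w,(72,232),.044),at_z(w,(72,324),.044),'rim',at_z(w,(178,199.5),.0345),at_z(w,(178,357),.0345))
print('tip px',proj(w,P-[0,0,.033]),'barreltop',proj(w,P+[0,0,.035]))
print(s['ft_force'])
E
```

```text
[0.56477348 0.14449941 0.09071935] hole [0.54637539 0.14539279 0.04      ] screws [0.47283389 0.12948074 0.044     ] [0.47805525 0.17682497 0.044     ] rim [0.52752458 0.10052802 0.0345    ] [0.53771138 0.19317992 0.0345    ]
tip px [243.50239038 280.21150357] barreltop [314.36821753 280.25285133]
[ 0.25537252  0.51690596 -1.65490767]
```

View pics/w4c.png

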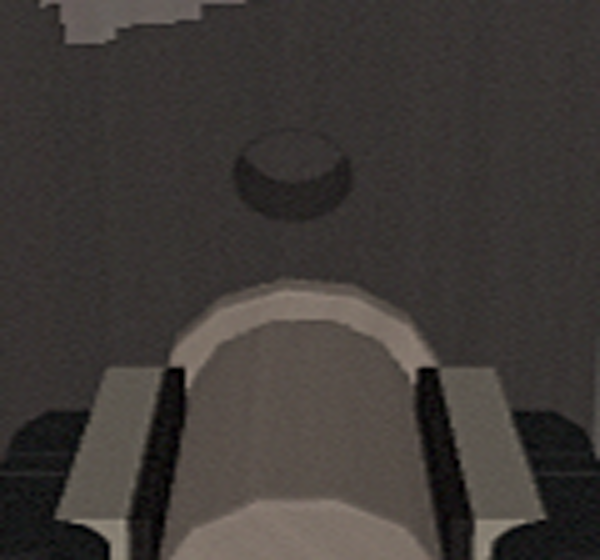

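```bash
python3 -m crank '[{"linear":[0,-0.1,-0.7],"twist":0,"grip":-1},{"linear":[0,-0.1,-1.3],"twist":0,"grip":-1},{"linear":[0,-0.1,-1.3],"twist":0,"grip":-1},{"linear":[0,-0.1,-1.3],"twist":0,"grip":-1}]' 50
python3 -m crank '[{"linear":[0,0,-0.1],"twist":0,"grip":-1},{"linear":[0,0,-0.1],"twist":0,"grip":-1}]'
python3 -m crank '[{"linear":[0,0,-0.1],"twist":0,"grip":-1},{"linear":[0,0,-0.1],"twist":0,"grip":-1}]'
```

```text
t: 10.07
position: [0.5648, 0.1435, 0.0777]
ee_rot: [0.002, 0.055, 0.998, -0.001]
ft_force: [-0.0, 0.6, -0.7]
gripper_width: 0.0208
t: 10.32
position: [0.5648, 0.1435, 0.0768]
ee_rot: [0.002, 0.055, 0.998, -0.001]
ft_force: [-0.1, -0.5, -1.8]
gripper_width: 0.0207
t: 10.58
position: [0.5648, 0.1435, 0.0756]
ee_rot: [0.002, 0.055, 0.998, -0.001]
ft_force: [-0.9, 0.7, -1.5]
gripper_width: 0.0208
```

```bash
python3 -m crank '[{"linear":[0,0,-0.1],"twist":0,"grip":-1},{"linear":[0,0,-0.1],"twist":0,"grip":-1}]'
python3 -m crank '[{"linear":[0,0,-0.07],"twist":0,"grip":-1},{"linear":[0,0,-0.07],"twist":0,"grip":-1}]'
```

```text
t: 10.82
position: [0.5647, 0.1435, 0.0746]
ee_rot: [0.002, 0.055, 0.998, -0.001]
ft_force: [-0.4, 1.1, -1.7]
gripper_width: 0.0208
t: 11.08
position: [0.5647, 0.1435, 0.0738]
ee_rot: [0.002, 0.055, 0.998, -0.001]
ft_force: [-0.4, 0.6, -1.5]
gripper_width: 0.0207
```

```bash
python3 -m crank '[{"linear":[0,0,-0.07],"twist":0,"grip":-1},{"linear":[0,0,-0.07],"twist":0,"grip":-1}]'
python3 -m crank '[{"linear":[0,0,-0.05],"twist":0,"grip":-1},{"linear":[0,0,-0.05],"twist":0,"grip":-1}]'
```

```text
t: 11.32
position: [0.5648, 0.1435, 0.0735]
ee_rot: [0.002, 0.055, 0.998, -0.001]
ft_force: [-1.6, 0.5, 4.3]
gripper_width: 0.0204
t: 11.58
position: [0.565, 0.1435, 0.0735]
ee_rot: [0.002, 0.055, 0.998, -0.001]
ft_force: [-2.5, -1.2, 7.4]
gripper_width: 0.0208
```

```bash
python3 -m crank '[{"linear":[-0.1,0.01,-0.06],"twist":0,"grip":-1},{"linear":[-0.2,0.02,-0.06],"twist":0,"grip":-1},{"linear":[-0.3,0.03,-0.06],"twist":0,"grip":-1},{"linear":[-0.4,0.04,-0.06],"twist":0,"grip":-1},{"linear":[-0.5,0.05,-0.06],"twist":0,"grip":-1},{"linear":[-0.6,0.06,-0.06],"twist":0,"grip":-1},{"linear":[-0.7,0.07,-0.06],"twist":0,"grip":-1}]'
```

```text
t: 12.45
position: [0.5586, 0.1443, 0.0735]
ee_rot: [0.003, 0.055, 0.998, -0.001]
ft_force: [3.9, -0.5, 6.3]
gripper_width: 0.021
```

```bash
python3 -m crank '[{"linear":[-0.1,0.01,-0.06],"twist":0,"grip":-1},{"linear":[-0.2,0.02,-0.06],"twist":0,"grip":-1},{"linear":[-0.3,0.03,-0.06],"twist":0,"grip":-1},{"linear":[-0.4,0.04,-0.06],"twist":0,"grip":-1},{"linear":[-0.5,0.05,-0.06],"twist":0,"grip":-1}]'
python3 -m crank '[{"linear":[-0.1,0.01,-0.06],"twist":0,"grip":-1},{"linear":[-0.2,0.02,-0.06],"twist":0,"grip":-1}]'
```

```text
t: 13.08
position: [0.5541, 0.1448, 0.0734]
ee_rot: [0.004, 0.055, 0.998, -0.0]
ft_force: [4.6, -0.7, 4.9]
gripper_width: 0.0206
t: 13.32
position: [0.5525, 0.1451, 0.0732]
ee_rot: [0.005, 0.055, 0.998, -0.0]
ft_force: [2.7, -1.2, 3.9]
gripper_width: 0.021
```

```bash
python3 -m crank '[{"linear":[-0.1,0.01,-0.06],"twist":0,"grip":-1},{"linear":[-0.15,0.015,-0.06],"twist":0,"grip":-1}]'
python3 -m crank '[{"linear":[-0.1,0.01,-0.06],"twist":0,"grip":-1},{"linear":[-0.15,0.015,-0.06],"twist":0,"grip":-1}]'
```

```text
t: 13.58
position: [0.5502, 0.1452, 0.0718]
ee_rot: [0.004, 0.055, 0.998, -0.0]
ft_force: [-0.3, 0.4, -2.1]
gripper_width: 0.0207
t: 13.82
position: [0.5481, 0.1454, 0.0706]
ee_rot: [0.003, 0.055, 0.998, -0.001]
ft_force: [0.3, -0.5, -2.6]
gripper_width: 0.0208
```

It has dropped over the edge with the force down to zero. I'll feed it down, watching the force.

```bash
python3 -m crank '[{"linear":[0,0,-0.15],"twist":0,"grip":-1},{"linear":[0,0,-0.15],"twist":0,"grip":-1}]'
python3 -m crank '[{"linear":[0,0,-0.15],"twist":0,"grip":-1},{"linear":[0,0,-0.15],"twist":0,"grip":-1}]'
```

```text
t: 14.08
position: [0.548, 0.1453, 0.0688]
ee_rot: [0.003, 0.055, 0.998, -0.001]
ft_force: [0.7, -0.6, -1.0]
gripper_width: 0.0211
t: 14.32
position: [0.5479, 0.1453, 0.0671]
ee_rot: [0.003, 0.055, 0.998, -0.001]
ft_force: [-0.5, 1.3, -1.8]
gripper_width: 0.0209
```

```bash
python3 -m crank '[{"linear":[0,0,-0.15],"twist":0,"grip":-1},{"linear":[0,0,-0.3],"twist":0,"grip":-1},{"linear":[0,0,-0.3],"twist":0,"grip":-1}]'
python3 -m crank '[{"linear":[0,0,-0.15],"twist":0,"grip":-1},{"linear":[0,0,-0.3],"twist":0,"grip":-1},{"linear":[0,0,-0.3],"twist":0,"grip":-1}]'
python3 -m crank '[{"linear":[0,0,-0.15],"twist":0,"grip":-1},{"linear":[0,0,-0.25],"twist":0,"grip":-1},{"linear":[0,0,-0.25],"twist":0,"grip":-1}]'
```

```text
t: 14.7
position: [0.5478, 0.1453, 0.064]
ee_rot: [0.003, 0.055, 0.998, -0.001]
ft_force: [0.8, 0.3, -1.1]
gripper_width: 0.0209
t: 15.08
position: [0.5478, 0.1453, 0.0608]
ee_rot: [0.003, 0.055, 0.998, -0.001]
ft_force: [-0.6, -0.7, -1.9]
gripper_width: 0.0209
t: 15.45
position: [0.5477, 0.1453, 0.0582]
ee_rot: [0.002, 0.055, 0.998, -0.001]
ft_force: [0.3, -0.5, -0.6]
gripper_width: 0.0208
```

```bash
python3 -m crank '[{"linear":[0,0,-0.15],"twist":0,"grip":-1},{"linear":[0,0,-0.2],"twist":0,"grip":-1},{"linear":[0,0,-0.2],"twist":0,"grip":-1}]'
python3 -m crank '[{"linear":[0,0,-0.1],"twist":0,"grip":-1},{"linear":[0,0,-0.1],"twist":0,"grip":-1},{"linear":[0,0,-0.1],"twist":0,"grip":-1}]'
```

```text
t: 15.82
position: [0.5477, 0.1453, 0.0561]
ee_rot: [0.002, 0.055, 0.998, -0.001]
ft_force: [-1.3, -0.6, -1.9]
gripper_width: 0.0208
t: 16.2
position: [0.5479, 0.1453, 0.0557]
ee_rot: [0.003, 0.055, 0.998, -0.001]
ft_force: [-2.3, -0.9, 5.4]
gripper_width: 0.0207
```

Contact came at TCP z 0.0557, 17.8 mm below the first touch, so the collar is down. Releasing.

```bash
python3 -m crank '[{"linear":[0,0,0],"twist":0,"grip":-0.4},{"linear":[0,0,0],"twist":0,"grip":-0.2},{"linear":[0,0,0],"twist":0,"grip":0},{"linear":[0,0,0],"twist":0,"grip":0.2},{"linear":[0,0,0],"twist":0,"grip":0.2},{"linear":[0,0,0],"twist":0,"grip":0.2}]' 20
python3 -m crank '[{"linear":[0,0,1],"twist":0,"grip":0.2},{"linear":[0,0,3],"twist":0,"grip":0.2},{"linear":[0,0,6],"twist":0,"grip":0.2},{"linear":[0,0,10],"twist":0,"grip":0.2},{"linear":[0,0,14],"twist":0,"grip":0.2},{"linear":[0,0,14],"twist":0,"grip":0.2},{"linear":[0,0,14],"twist":0,"grip":0.2}]'
python3 - <<'E'
from h import *
p=snapshot('side'); save(p,'s3'); w=snapshot('wrist'); save(w,'w5')
c=proj(p,[.5475,.1455,.06]); r0,c0=int(c[0]),int(c[1])
cv2.imwrite('pics/s3c.png',cv2.resize(p['image'][r0-50:r0+50,c0-65:c0+65,::-1],None,fx=5,fy=5,interpolation=2))
for q in (p,w):
  for R in regions_of(q,'pin_barrel')[:4]:
    m=R['region']&(q['depth']>0); ww=np.array([at_depth(q,(a,b)) for a,b in zip(*np.nonzero(m))])
    hi=ww[ww[:,2]>np.percentile(ww[:,2],95)-.006]; print(round(R['p'],2),R['point'],np.round(hi.mean(0),4),ww[:,2].max())
E
```

```text
t: 16.95
position: [0.5479, 0.1453, 0.0556]
ee_rot: [0.003, 0.055, 0.998, -0.001]
ft_force: [0.6, -0.3, -0.1]
gripper_width: 0.0511
t: 17.82
position: [0.5477, 0.1453, 0.196]
ee_rot: [0.003, 0.055, 0.998, -0.001]
ft_force: [0.5, 0.1, -0.8]
gripper_width: 0.0512
0.97 [313.7, 206.4] [ 0.3944 -0.1502  0.0684] 0.07116237300349532
0.73 [375.8, 255.5] [ 0.4296 -0.2683  0.0682] 0.0712933908118275
0.55 [166.3, 239.5] [0.5479 0.1423 0.0904] 0.09279373357101361
0.64 [196.2, 281.0] [0.5458 0.1452 0.0898] 0.09165676156504554
0.38 [17.0, 128.5] [0.3935 0.0418 0.0438] 0.04806416852432671
```

View pics/s3c.png

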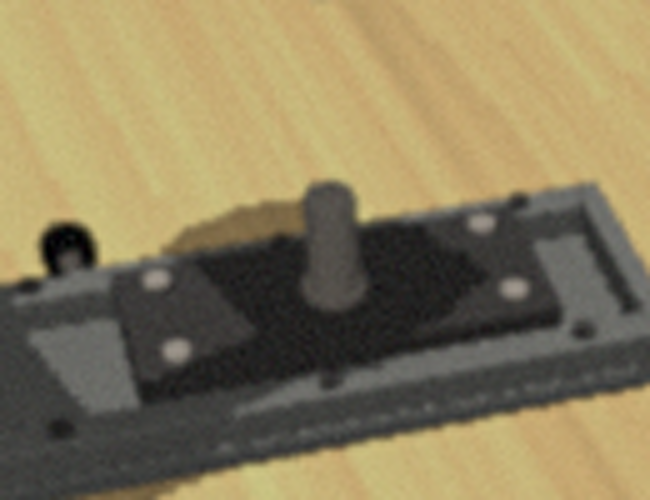

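View pics/w5.png

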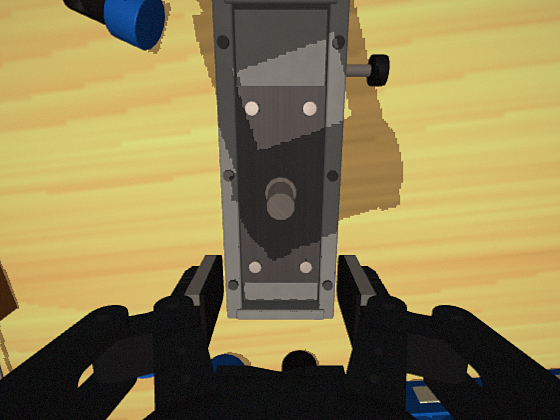

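View pics/s3.png

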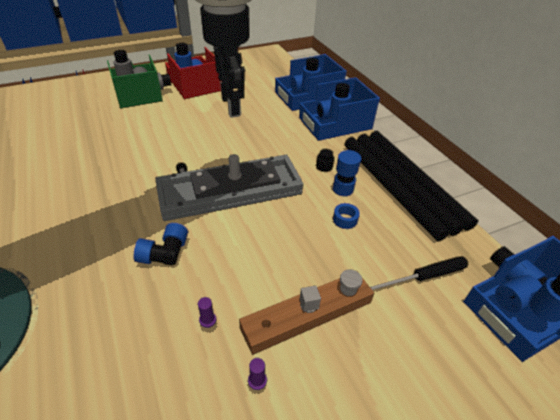

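The pin stands upright in the plate with its collar down (side 166,239; wrist 196,281). Its top measures 0.090 m, which is 50 mm above the plate and means fully home. The gripper is clear and everything else is where it was.

```bash
python3 -c "
from bench import *
print(hand_in())"
```

```text
the job is handed in; nothing more can be done
None
```

The locating pin is standing upright and fully home in the plate's blind hole, and the job is handed in; `hand_in()` gives no verdict.

- **What I did:** I gripped the grey round-barrel pin from the holder, not the purple look-alikes. I set its tip on the plate's middle line about 16 mm from the hole and slid it along at about 6–9 N. It dropped in, I fed it down until the collar touched, then let go and lifted clear.
- **Force:** My readings came only at the end of each move. The most I saw while the pin was on the jig was about 9 N, well under 40 N.
- **Depth:** The collar met the plate 17.8 mm below the first touch. The pin's top measured about 0.090 m in both cameras, which is what fully home should give.
- **Other checks:** In the last pictures the pin looks upright, the gripper is clear, and the other pins, fittings and screwdriver look unmoved. The two cameras differed by 2–3 mm on the pin's position, about their stated calibration. No check failed, and the robot clock read 17.8 s after the last move, against the 64 s limit.

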